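# Dock the enlarging easel in its rail notches and latch it

### The job

With a fingertip, push the grey easel board along its rails until it drops fully into the locating notches, then push the latch's black knob round until the red bar lies across the board and stops. Do not lift the board out of its rails, and leave the bottle, the film can and the loupe where they stand. Finish with the robot clear of everything.

Things in the scene. Friction and masses are not known exactly. Their poses are not given: they have to be found in the camera images.
- rail_bed: Fixed pale wood bed 220 x 500 x 10 mm on the table; origin: centre of underside; y runs along the rails. Four aluminium lanes, tops 30 mm above the table, 14 mm wide, at x = +-66 (outer) and +-45 mm (inner), open floor between the inner ones. Fences outside them, 43 mm high, 2 mm play a side. One notch per lane, 16 mm long: outer at y = +125, inner at y = +15 mm. Cross bar 44 mm high at y = +240.
- easel: Loose grey board, 154 (x) x 150 (y) x 12 mm, 0.5 to 0.9 kg, white paper in a yellow frame on it. Origin: centre, at the underside of its feet; underside 8, top 20 mm above it. Axes as the bed's. Starts on the rails, origin 30 mm above the table, on the -y side of the seat; push its -y end face (75 mm from the origin) towards the bed's +y, at 2 to 7 N. Pushed fast or hard it can skip the notches.
- seat (a point): Where the easel's origin lies when seated: x = 0, y = +70 mm of the bed, 23 mm above the table; axes as the bed's; 3 mm play along the rails. Here the front feet meet the outer and the rear feet the inner notches: the board drops 7 mm (top then 43 mm above the table), stops, and the resistance rises sharply. Red marks on the fences show where its two ends come.
- latch (a joint): Latch angle, rad: upright stiff hinge, stays where left (about 1 N at the knob). 0: red bar points to the bed's +y, parked beside the rails; turns counter-clockwise from above to a stop at 1.5, bar to the bed's -x across the board. Starts at 0 to 0.12. Bar 16 mm wide, 6 thick, reaching 50 mm from the pivot, underside 46 mm above the table: passes over the board only once that has dropped.
- latch_pivot (a point): Latch's hinge axis, at x = +97 mm, y = +70 mm of the rail bed, 46 mm above the table.
- latch_knob (a point): Centre of the latch's upright black knob, 14 mm in diameter, 52 to 84 mm above the table, 40 mm from the pivot on the bar (straight out along the bar).
- bottle_mid (a point): Centre of a loose amber bottle, 58 mm in diameter, 130 mm high. Leave alone.
- film_can_center (a point): Centre of a loose black film can, 32 mm in diameter, 50 mm high. Leave alone.
- loupe_mid (a point): Centre of a loose blue loupe, 44 mm in diameter, 45 mm high. Leave alone.
There are look-alikes about, which are no part of the job. What is meant by the easel is not green or orange, and is the larger of those in its own colour.

How it is judged:
On the way, in this order (a step that is already met when the one before it is completed fails the run):
1. the easel board has dropped into all four notches, the latch not yet over it (z of easel in the frame of seat between -0.004 and 0.003 m and y of easel in the frame of seat between -0.006 and 0.006 m and x of easel in the frame of seat between -0.005 and 0.005 m and angle between easel's own z axis and vertical below 0.03 rad and value of joint latch below 0.3 rad), for 0.2 s.
2. the latch is swung across the seated board (z of easel in the frame of seat between -0.004 and 0.003 m and y of easel in the frame of seat between -0.006 and 0.006 m and x of easel in the frame of seat between -0.005 and 0.005 m and angle between easel's own z axis and vertical below 0.03 rad and value of joint latch above 1.25 rad), for 0.2 s.
At the end, for the whole second after the job is handed in: The board lies level in its four notches (origin within 6 mm of the seat along the rails, 5 mm across, under 3 mm high, tilt under 0.03 rad), at rest; the latch stands past 1.25 rad; bottle, film can and loupe are within 15 mm of where they began (all of step 2 and linear speed of easel below 0.01 m/s and distance of each of bottle_mid, film_can_center, loupe_mid from where it was at the start of the episode below 0.015 m); the robot touches nothing.
It fails at once if the board was lifted off its rails (height (world z) of easel above 0.038 m).
It fails at once if the board was tipped (angle between easel's own z axis and vertical above 0.15 rad).
It fails at once if the bottle was knocked away (distance of bottle_mid from where it was at the start of the episode above 0.03 m).
It fails at once if the film can was knocked away (distance of film_can_center from where it was at the start of the episode above 0.03 m).
It fails at once if the loupe was knocked away (distance of loupe_mid from where it was at the start of the episode above 0.03 m).
It also fails if it takes over 50 s, if anything falls off the work surface, if the arm or the gripper's body presses on something with over 40 N, if the wrist force passes 120 N, or if a joint passes its speed limit or range.

### The arm

A 6-joint arm with a two-finger parallel gripper is mounted at the origin on the work surface. World frame = base frame: x ahead of the robot, y to its left, z up, the work surface at z = 0. Lengths are in m, angles in rad, forces in N, time in s.
With the tool pointing down it reaches from about 0.3 to 0.825 m from the base axis. Payload 5.4 kg.
Tool frame: the origin (TCP) lies between the finger pads; the fingertips stand 11 mm ahead of it and the grasp point (between the pads) lies 8 mm behind it (tips_ahead is the distance from the TCP to the fingertips, in m); z points along the fingers, y is the line along which they close (so a half turn about z gives the same grasp; the last joint's range is limited). The gripper opens to 92 mm and grips with 3 to 60 N. Pads are 20 mm wide; open, the fingers measure 128 mm over their backs; the gripper's body (75 mm by 189 mm) begins 69 mm behind the grasp point.
Start: joints at [-1.336, 0.158, 1.597, -0, 1.386, -0.21], TCP at [0.247, -0.519, 0.226] pointing down, gripper open.
Joint ranges: [-2.91, 2.91], [-0.94, 2.29], [0.18, 2.7], [-1.29, 4.43], [0.17, 2.64], [-3, 3]. Speed limits (rad/s): [2.57, 2.57, 3.14, 3.14, 3.14, 3.14].

### API

Orientations are given as a rotation vector (axis times angle).
In Python, from station import get_state, get_image, job_done, tips_ahead gives the robot as it stands. The module is installed in compiled form; this text tells all that it offers.
- The arm moves only by the shell command python3 -m creep 'ROWS'. ROWS is JSON, a list of rows, each an object with "dp": the shift along the world's x, y, z in cm, a list of three; "rot": the turn, a rotation vector about the world's x, y, z in degrees, a list of three; "fingers": the closure in counts, from 0 (fully open) to 255 (shut). A call has 1 to 12 rows; each row is the pose to reach, as a shift and turn from the pose commanded when the call began; what a row does not reach only later rows make up. A row lasts 1/12 s, in which the tool goes at most 41.7 mm and 7.16 degrees, less where a joint would pass 70% of its speed; a pose out of reach is approached as far as the arm can. A call with a gripper value outside its range is refused whole. The fingers move at their own pace and stop on an object; the grip force is fixed at half the most. Time passes only in rows, so rows that repeat a pose let the fingers close. It gives the time, the measured TCP pose, the force, the opening and the grip force at its end, in the units of the state.
- get_state(): the state, without advancing time (a new reading comes with each control period).
- get_image(name): name is "scene" or "side" or "wrist"; returns a dict with "color" (400x640x3 uint8, red, green, blue), "depth" (400x640 float32, m along the optical axis (not along the pixel's ray), 0 where there is no reading), "K" (3x3 intrinsics, pixels), "R" (3x3) and "t" (3): a world point X has camera coordinates R X + t. Camera axes: x right, y down, z forward; pixel columns grow to the right and rows downward; lengths in m; the calibration is good to about 2 mm. A picture is of the moment at which its call begins.
- job_done(): hands the job in; it is judged then, once.
The state is a dict: "clock": time; "joint_positions": joint angles; "dq": joint speeds; "joint_torque": joint torques, N m; "eef_pos": TCP position; "ee_rot": TCP orientation; "wrist_force": force on the tool from outside, world axes, zero at the start; "ft_torque": the same for the moment, N m; "opening": finger opening in m; "gripper_force": force on a finger pad.
Only numpy, scipy, OpenCV 4.12 (cv2) and the standard library are available. Lean on these libraries where they do the work, as an engineer would, in place of code of your own. Each camera call takes 0.05 s, during which the arm holds its last target. There are 200 camera calls.

## Working session

There is one attempt and no reset: what is moved stays moved. The work goes in short steps, Python scripts to look and compute and a shell command to move; the robot and the scene stay as the last step left them, time stands still between calls to the robot, and variables do not carry over. Pictures are saved under pics/ and viewed, at most 10 in all, crops included, and the job is handed in when it is done.

```bash
mkdir -p pics
cat > h.py <<'E'
import numpy as np,cv2
from station import *
def save(n,f):
    im=get_image(n); cv2.imwrite('pics/'+f+'.png',cv2.cvtColor(im['color'],cv2.COLOR_RGB2BGR)); np.savez('pics/'+f+'.npz',**im); return im
def pt(im,u,v,z=None):
    K,R,t=im['K'],im['R'],im['t']; r=np.linalg.inv(K)@[u,v,1]
    c=-R.T@t; d=R.T@r
    if z is None:
        w=im['depth'][v-1:v+2,u-1:u+2]; s=np.median(w[w>0])
    else: s=(z-c[2])/d[2]
    return c+s*d
E
python3 - <<'E'
from h import *
save('scene','s1');save('side','d1');save('wrist','w1')
s=get_state();print(s['eef_pos'],s['ee_rot'],s['clock'],s['wrist_force'],tips_ahead)
E
```

```text
[ 0.24728158 -0.51858295  0.2248462 ] [-3.06276988e+00 -6.92621657e-01  1.72835749e-05] 0.15 [-0.31259203 -0.15498615 -0.42375136] 0.011
```

View pics/s1.png

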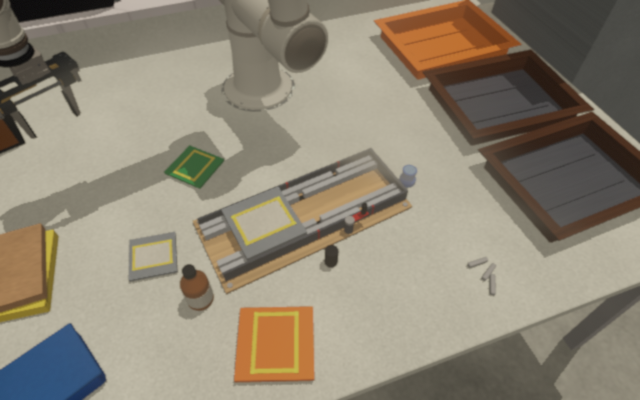

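View pics/d1.png

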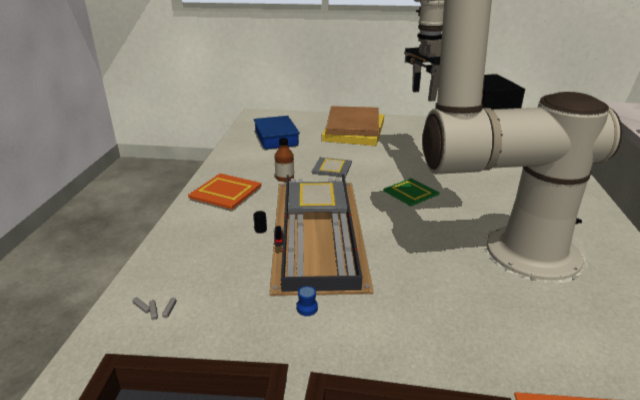

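The scene view shows the bed running from about (210,255) to (395,180). The grey board sits at (263,222), the latch at about (355,215), the bottle at (195,290), the film can at (331,256) and the loupe at (409,175). I'll enlarge the bed area to read it more closely.

Run:
```python
import cv2
a=cv2.imread('pics/s1.png')[135:315,170:430]
cv2.imwrite('pics/s1c.png',cv2.resize(a,None,fx=3,fy=3,interpolation=cv2.INTER_CUBIC))
```

```text
(no output)
```

View pics/s1c.png

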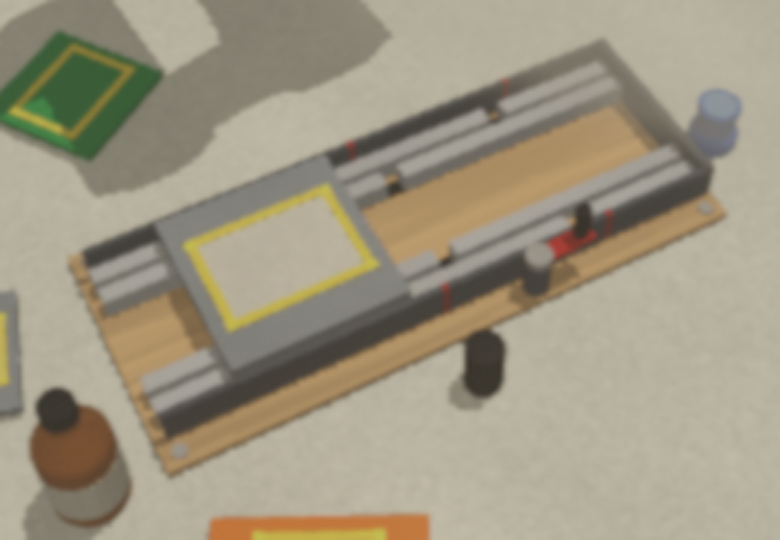

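```bash
cat > fit.py <<'E'
from h import *
from scipy.optimize import least_squares
im=np.load('pics/s1.npz')
g=lambda u,v,z,ox=0:pt(im,170+u/3,135+v/3,z)
obs=[((110,-250),g(170,473,.01)),((110,250),g(725,213,.01)),((-110,-250),g(70,258,.01))]
bd=[(p,g(*q,.05)) for p,q in [((-77,-75),(157,227)),((-77,75),(328,155)),((77,75),(410,295)),((77,-75),(237,372))]]
def T(x,p): 
    c,s=np.cos(x[2]),np.sin(x[2]); return np.array([x[0]+c*p[0]-s*p[1],x[1]+s*p[0]+c*p[1]])
def res(v):
    r=[T(v,np.array(p)/1e3)-o[:2] for p,o in obs]
    r+=[T(v,np.array(p)/1e3+[0,v[3]])-o[:2] for p,o in bd]
    return np.ravel(r)
v0=np.r_[np.mean([o[:2] for _,o in bd],0),0,0]
d=obs[1][1]-obs[0][1]; v0[2]=np.arctan2(-d[0],d[1])
s=least_squares(res,v0);v=s.x
if __name__=='__main__':
    print(v,np.degrees(v[2]));print((s.fun.reshape(-1,2)*1e3).round(1))
    for n,p in dict(easel=(0,v[3]),rear=(0,v[3]-.075),seat=(0,.07),seatrear=(0,-.005),pivot=(.097,.07),knob0=(.097,.11),knob15=(.057,.073)).items(): print(n,T(v,p).round(4))
    def loc(P):
        c,s_=np.cos(v[2]),np.sin(v[2]);e=P[:2]-v[:2];return np.array([c*e[0]+s_*e[1],-s_*e[0]+c*e[1]])
    for n,q in dict(knob=(583,207,.084),pivtop=(537,253,.07),can=(485,340,.05),loupe=(720,100,.045),bottletop=(57,398,.13)).items():
        P=g(*q);print(n,P.round(3),'bed',loc(P).round(3))
    print(get_state()['eef_pos'])
E
python3 fit.py
```

```text
[ 0.53065379 -0.02597513  0.15256512 -0.10547017] 8.741337232702989
[[ 2.6 -1.2]
 [ 2.2  4.2]
 [-0.1 -2.3]
 [-2.7 -1. ]
 [-0.5 -1.5]
 [-1.8  4.5]
 [ 0.2 -2.8]]
easel [ 0.5467 -0.1302]
rear [ 0.5581 -0.2043]
seat [0.52   0.0432]
seatrear [ 0.5314 -0.0309]
pivot [0.6159 0.058 ]
knob0 [0.6098 0.0975]
knob15 [0.5759 0.0548]
knob [0.603 0.095 0.084] bed [0.09  0.109]
pivtop [0.622 0.05  0.07 ] bed [0.102 0.061]
can [ 0.67 -0.01  0.05] bed [ 0.14  -0.005]
loupe [0.511 0.268 0.045] bed [0.025 0.294]
bottletop [ 0.662 -0.309  0.13 ] bed [ 0.087 -0.3  ]
[ 0.24728158 -0.51858295  0.2248462 ]
```

View pics/w1.png

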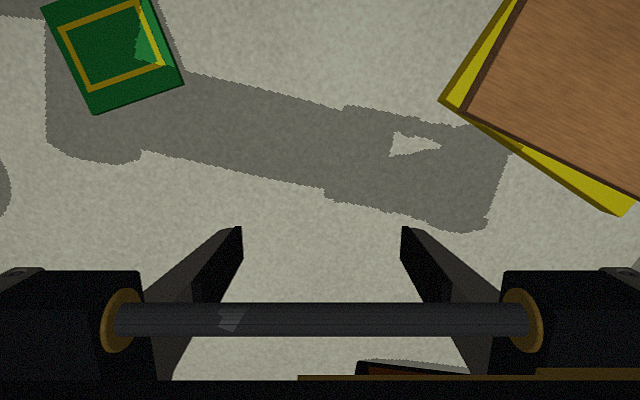

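The scene fit is good to about 4 mm. The bed yaw is 8.7°, and the board's rear face is near (0.558, -0.204). Next I'll move above a spot behind the board, turn the tool square to the bed and close the fingers.

```bash
python3 -m creep '[{"dp":[2.6,2.4,0],"rot":[0,0,6.1],"fingers":255},{"dp":[5.3,4.7,0],"rot":[0,0,12.2],"fingers":255},{"dp":[7.9,7,0],"rot":[0,0,18.3],"fingers":255},{"dp":[10.5,9.3,0],"rot":[0,0,24.4],"fingers":255},{"dp":[13.2,11.7,0],"rot":[0,0,30.5],"fingers":255},{"dp":[15.8,14,0],"rot":[0,0,36.6],"fingers":255},{"dp":[18.4,16.3,0],"rot":[0,0,42.7],"fingers":255},{"dp":[21,18.7,0],"rot":[0,0,48.8],"fingers":255},{"dp":[23.7,21,0],"rot":[0,0,54.9],"fingers":255},{"dp":[26.3,23.3,0],"rot":[0,0,61],"fingers":255},{"dp":[29,25.6,0],"rot":[0,0,67.1],"fingers":255},{"dp":[31.6,28,0],"rot":[0,0,73.2],"fingers":255}]'
python3 - <<'E'
from h import *
save('wrist','w2');s=get_state();print(s['clock'],s['eef_pos'],s['ee_rot'],s['joint_positions'],s['wrist_force'])
E
```

```text
clock: 1.15
eef_pos: [0.5644, -0.2376, 0.2252]
ee_rot: [-2.04, -2.388, 0.0]
wrist_force: [-0.4, 0.1, -0.3]
opening: 0.0137
gripper_force: 0.0
1.2 [ 0.56798125 -0.23279931  0.22513922] [-2.02925966 -2.3978754  -0.00663437] [-0.58776562  0.25729     1.48337925  0.00429202  1.40073606 -0.75463402] [-1.30697657  4.8309537   0.2922226 ]
```

View pics/w2.png

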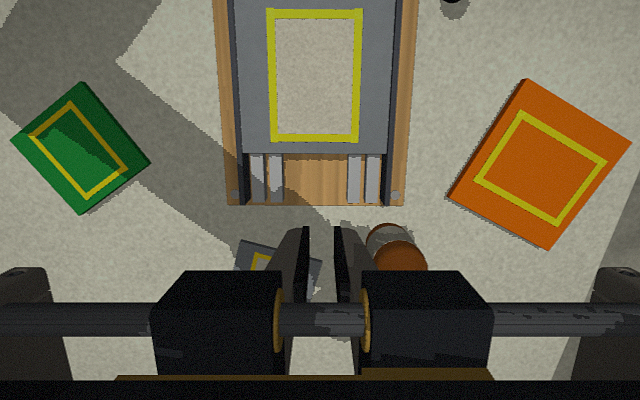

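The wrist view shows the board's rear edge at row 153, columns 242–393, centred between the fingers. The bottle top is near (400,258). I'll measure both from here.

Run:
```python
from fit import *
w=np.load('pics/w2.npz')
def loc(P):
    c,s_=np.cos(v[2]),np.sin(v[2]);e=P[:2]-v[:2];return np.array([c*e[0]+s_*e[1],-s_*e[0]+c*e[1]])
for n,q in dict(rl=(242,153,.05),rr=(393,153,.05),bl=(227,206,.01),br=(404,206,.01)).items():
    P=pt(w,*q);print(n,P.round(4),loc(P).round(4))
for u,vv in [(400,258),(390,232),(395,228),(420,262),(317,150)]:
    P=pt(w,u,vv);print(P.round(3),loc(P).round(3))
P=pt(w,455,5);print('can',P)
print('tcp',loc(get_state()['eef_pos']), -w['R'].T@w['t'])
```

```text
rl [ 0.4766 -0.2204  0.05  ] [-0.083 -0.184]
rr [ 0.635  -0.1954  0.05  ] [ 0.0774 -0.1833]
bl [ 0.455  -0.2952  0.01  ] [-0.1157 -0.2546]
br [ 0.6723 -0.2609  0.01  ] [ 0.1043 -0.2537]
[ 0.655 -0.295  0.091] [ 0.082 -0.285]
[ 0.654 -0.287  0.039] [ 0.082 -0.277]
[ 0.663 -0.286  0.026] [ 0.091 -0.277]
[ 0.676 -0.297  0.091] [ 0.103 -0.29 ]
[ 0.555 -0.205  0.05 ] [-0.003 -0.18 ]
can [ 6.79589820e-01 -3.16300855e-02 -4.94502962e-04]
tcp [ 0.00546199 -0.21009461] [ 0.55378117 -0.1674578   0.38441882]
```

```bash
python3 -m creep '[{"dp":[0,0,-2],"rot":[0,0,0],"fingers":255},{"dp":[0,0,-4],"rot":[0,0,0],"fingers":255},{"dp":[0,0,-6],"rot":[0,0,0],"fingers":255},{"dp":[0,0,-8],"rot":[0,0,0],"fingers":255},{"dp":[0,0,-10],"rot":[0,0,0],"fingers":255},{"dp":[0,0,-12],"rot":[0,0,0],"fingers":255},{"dp":[0,0,-14],"rot":[0,0,0],"fingers":255},{"dp":[0,0,-16],"rot":[0,0,0],"fingers":255},{"dp":[0,0,-17.5],"rot":[0,0,0],"fingers":255},{"dp":[0,0,-18.4],"rot":[0,0,0],"fingers":255},{"dp":[0,0,-18.4],"rot":[0,0,0],"fingers":255},{"dp":[0,0,-18.4],"rot":[0,0,0],"fingers":255}]'
python3 - <<'E'
from h import *
save('wrist','w3');s=get_state();print(s['clock'],s['eef_pos'],s['ee_rot'],s['wrist_force'])
E
```

```text
clock: 2.2
eef_pos: [0.5632, -0.239, 0.0415]
ee_rot: [-2.047, -2.383, 0.0]
wrist_force: [0.4, -0.8, -0.5]
opening: 0.0005
gripper_force: 0.0
2.25 [ 0.56385802 -0.23946275  0.04246823] [2.04630513e+00 2.38213820e+00 1.86069987e-04] [ 0.18952404 -0.13644843 -0.11733418]
```

View pics/w3.png

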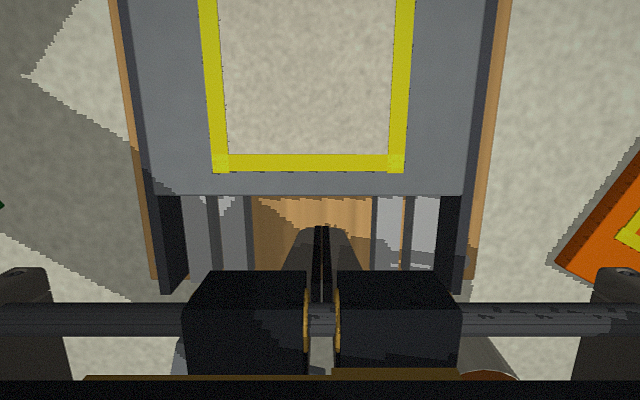

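The wrist view shows the board's rear edge at row 195, columns 153–463 (centre 308), with the fingertip at column 322. That puts the tip about 6 mm to the bed's +x side. I'll refine the bed pose from here.

Run:
```python
from fit import *
w=np.load('pics/w3.npz')
def loc(P):
    c,s_=np.cos(v[2]),np.sin(v[2]);e=P[:2]-v[:2];return np.array([c*e[0]+s_*e[1],-s_*e[0]+c*e[1]])
for q in [(153,195,.05),(463,195,.05),(308,195,.05),(152,280,.01),(475,280,.01)]:
    P=pt(w,*q);print(P.round(4),loc(P).round(4))
print(pt(w,308,192))
print('tcp',loc(get_state()['eef_pos']))
```

```text
[ 0.4762 -0.2199  0.05  ] [-0.0833 -0.1834]
[ 0.6281 -0.1968  0.05  ] [ 0.0704 -0.1836]
[ 0.5522 -0.2083  0.05  ] [-0.0064 -0.1835]
[ 0.456  -0.2935  0.01  ] [-0.1145 -0.253 ]
[ 0.6718 -0.2605  0.01  ] [ 0.1039 -0.2533]
[ 0.55199322 -0.20680931  0.04997045]
tcp [ 0.00037399 -0.21605403]
```

```bash
python3 -m creep '[{"dp":[-0.45,0.1,0],"rot":[0,0,0],"fingers":255},{"dp":[-0.7,0.4,0],"rot":[0,0,0],"fingers":255},{"dp":[-0.75,0.8,0],"rot":[0,0,0],"fingers":255},{"dp":[-0.8,1.2,0],"rot":[0,0,0],"fingers":255},{"dp":[-0.85,1.5,0],"rot":[0,0,0],"fingers":255},{"dp":[-0.88,1.75,0],"rot":[0,0,0],"fingers":255},{"dp":[-0.91,1.95,0],"rot":[0,0,0],"fingers":255},{"dp":[-0.94,2.15,0],"rot":[0,0,0],"fingers":255},{"dp":[-0.97,2.35,0],"rot":[0,0,0],"fingers":255},{"dp":[-1.0,2.55,0],"rot":[0,0,0],"fingers":255},{"dp":[-1.03,2.75,0],"rot":[0,0,0],"fingers":255},{"dp":[-1.06,2.95,0],"rot":[0,0,0],"fingers":255}]'
```

```text
clock: 3.25
eef_pos: [0.5529, -0.2099, 0.0417]
ee_rot: [2.047, 2.382, -0.0]
wrist_force: [0.5, -3.6, -0.8]
opening: 0.0004
gripper_force: 1.6
```

```bash
python3 -m creep '[{"dp":[-0.04,0.25,0],"rot":[0,0,0],"fingers":255},{"dp":[-0.08,0.5,0],"rot":[0,0,0],"fingers":255},{"dp":[-0.12,0.75,0],"rot":[0,0,0],"fingers":255},{"dp":[-0.15,1.0,0],"rot":[0,0,0],"fingers":255},{"dp":[-0.19,1.25,0],"rot":[0,0,0],"fingers":255},{"dp":[-0.23,1.5,0],"rot":[0,0,0],"fingers":255},{"dp":[-0.27,1.75,0],"rot":[0,0,0],"fingers":255},{"dp":[-0.31,2.0,0],"rot":[0,0,0],"fingers":255},{"dp":[-0.35,2.25,0],"rot":[0,0,0],"fingers":255},{"dp":[-0.38,2.5,0],"rot":[0,0,0],"fingers":255},{"dp":[-0.42,2.75,0],"rot":[0,0,0],"fingers":255},{"dp":[-0.46,3.0,0],"rot":[0,0,0],"fingers":255}]'
python3 -m creep '[{"dp":[-0.04,0.25,0],"rot":[0,0,0],"fingers":255},{"dp":[-0.08,0.5,0],"rot":[0,0,0],"fingers":255},{"dp":[-0.12,0.75,0],"rot":[0,0,0],"fingers":255},{"dp":[-0.15,1.0,0],"rot":[0,0,0],"fingers":255},{"dp":[-0.19,1.25,0],"rot":[0,0,0],"fingers":255},{"dp":[-0.23,1.5,0],"rot":[0,0,0],"fingers":255},{"dp":[-0.27,1.75,0],"rot":[0,0,0],"fingers":255},{"dp":[-0.31,2.0,0],"rot":[0,0,0],"fingers":255},{"dp":[-0.35,2.25,0],"rot":[0,0,0],"fingers":255},{"dp":[-0.38,2.5,0],"rot":[0,0,0],"fingers":255},{"dp":[-0.42,2.75,0],"rot":[0,0,0],"fingers":255},{"dp":[-0.46,3.0,0],"rot":[0,0,0],"fingers":255}]'
python3 - <<'E'
from fit import *
w=save('wrist','w4')
def loc(P):
    c,s_=np.cos(v[2]),np.sin(v[2]);e=P[:2]-v[:2];return np.array([c*e[0]+s_*e[1],-s_*e[0]+c*e[1]])
for r in range(120,240,10):
    print(r,[(loc(pt(w,u,r))*1e3).round(1).tolist()+[round(pt(w,u,r)[2]*1e3,1)] for u in (200,280)])
print('tcp',loc(get_state()['eef_pos']))
E
```

```text
clock: 4.25
eef_pos: [0.5482, -0.1793, 0.0417]
ee_rot: [2.047, 2.383, 0.0]
wrist_force: [2.3, -3.6, -0.5]
opening: 0.0004
gripper_force: 1.8
clock: 5.25
eef_pos: [0.5436, -0.1494, 0.0417]
ee_rot: [2.047, 2.383, -0.0]
wrist_force: [0.6, -3.1, 0.0]
opening: 0.0005
gripper_force: 2.0
120 [[-62.1, -55.7, np.float64(50.0)], [-24.7, -55.7, np.float64(50.8)]]
130 [[-62.6, -60.2, np.float64(49.9)], [-25.0, -60.3, np.float64(50.1)]]
140 [[-63.0, -64.8, np.float64(50.2)], [-25.1, -64.9, np.float64(50.4)]]
150 [[-63.5, -69.6, np.float64(50.1)], [-25.3, -69.6, np.float64(50.2)]]
160 [[-64.0, -74.4, np.float64(50.0)], [-25.4, -74.4, np.float64(50.2)]]
170 [[-64.7, -79.3, np.float64(49.5)], [-25.6, -79.2, np.float64(50.7)]]
180 [[-65.0, -84.2, np.float64(50.0)], [-25.7, -84.1, np.float64(50.6)]]
190 [[-65.6, -89.3, np.float64(49.9)], [-26.0, -89.2, np.float64(50.2)]]
200 [[-65.9, -94.2, np.float64(50.4)], [-26.0, -94.1, np.float64(51.2)]]
210 [[-66.4, -99.5, np.float64(50.3)], [-26.2, -99.3, np.float64(51.2)]]
220 [[-67.1, -104.9, np.float64(49.9)], [-26.6, -104.9, np.float64(50.0)]]
230 [[-67.8, -110.4, np.float64(49.7)], [-26.7, -110.3, np.float64(50.0)]]
tcp [-0.00597465 -0.1233078 ]
```

```bash
python3 -m creep '[{"dp":[-0.04,0.25,0],"rot":[0,0,0],"fingers":255},{"dp":[-0.08,0.5,0],"rot":[0,0,0],"fingers":255},{"dp":[-0.12,0.75,0],"rot":[0,0,0],"fingers":255},{"dp":[-0.15,1.0,0],"rot":[0,0,0],"fingers":255},{"dp":[-0.19,1.25,0],"rot":[0,0,0],"fingers":255},{"dp":[-0.23,1.5,0],"rot":[0,0,0],"fingers":255},{"dp":[-0.27,1.75,0],"rot":[0,0,0],"fingers":255},{"dp":[-0.31,2.0,0],"rot":[0,0,0],"fingers":255},{"dp":[-0.35,2.25,0],"rot":[0,0,0],"fingers":255},{"dp":[-0.38,2.5,0],"rot":[0,0,0],"fingers":255},{"dp":[-0.42,2.75,0],"rot":[0,0,0],"fingers":255},{"dp":[-0.46,3.0,0],"rot":[0,0,0],"fingers":255}]'
python3 -m creep '[{"dp":[-0.04,0.25,0],"rot":[0,0,0],"fingers":255},{"dp":[-0.08,0.5,0],"rot":[0,0,0],"fingers":255},{"dp":[-0.12,0.75,0],"rot":[0,0,0],"fingers":255},{"dp":[-0.15,1.0,0],"rot":[0,0,0],"fingers":255},{"dp":[-0.19,1.25,0],"rot":[0,0,0],"fingers":255},{"dp":[-0.23,1.5,0],"rot":[0,0,0],"fingers":255},{"dp":[-0.27,1.75,0],"rot":[0,0,0],"fingers":255},{"dp":[-0.31,2.0,0],"rot":[0,0,0],"fingers":255},{"dp":[-0.35,2.25,0],"rot":[0,0,0],"fingers":255},{"dp":[-0.38,2.5,0],"rot":[0,0,0],"fingers":255},{"dp":[-0.42,2.75,0],"rot":[0,0,0],"fingers":255},{"dp":[-0.46,3.0,0],"rot":[0,0,0],"fingers":255}]'
python3 -m creep '[{"dp":[-0.02,0.15,0],"rot":[0,0,0],"fingers":255},{"dp":[-0.05,0.3,0],"rot":[0,0,0],"fingers":255},{"dp":[-0.07,0.45,0],"rot":[0,0,0],"fingers":255},{"dp":[-0.09,0.6,0],"rot":[0,0,0],"fingers":255},{"dp":[-0.12,0.75,0],"rot":[0,0,0],"fingers":255},{"dp":[-0.14,0.9,0],"rot":[0,0,0],"fingers":255},{"dp":[-0.16,1.05,0],"rot":[0,0,0],"fingers":255},{"dp":[-0.18,1.2,0],"rot":[0,0,0],"fingers":255},{"dp":[-0.21,1.35,0],"rot":[0,0,0],"fingers":255},{"dp":[-0.23,1.5,0],"rot":[0,0,0],"fingers":255},{"dp":[-0.25,1.65,0],"rot":[0,0,0],"fingers":255},{"dp":[-0.28,1.8,0],"rot":[0,0,0],"fingers":255}]'
```

```text
clock: 6.3
eef_pos: [0.539, -0.1193, 0.0416]
ee_rot: [2.047, 2.383, 0.0]
wrist_force: [0.4, -4.5, 0.1]
opening: 0.0
gripper_force: 2.1
clock: 7.3
eef_pos: [0.5344, -0.0893, 0.0416]
ee_rot: [2.047, 2.383, -0.0]
wrist_force: [0.6, -4.4, 1.1]
opening: 0.0004
gripper_force: 2.2
clock: 8.3
eef_pos: [0.5316, -0.0714, 0.0416]
ee_rot: [2.047, 2.383, 0.0]
wrist_force: [1.7, -3.7, 0.8]
opening: 0.0003
gripper_force: 2.2
```

```bash
python3 -m creep '[{"dp":[-0.02,0.12,0],"rot":[0,0,0],"fingers":255},{"dp":[-0.04,0.24,0],"rot":[0,0,0],"fingers":255},{"dp":[-0.06,0.36,0],"rot":[0,0,0],"fingers":255},{"dp":[-0.07,0.48,0],"rot":[0,0,0],"fingers":255},{"dp":[-0.09,0.6,0],"rot":[0,0,0],"fingers":255},{"dp":[-0.11,0.72,0],"rot":[0,0,0],"fingers":255},{"dp":[-0.13,0.84,0],"rot":[0,0,0],"fingers":255},{"dp":[-0.15,0.96,0],"rot":[0,0,0],"fingers":255},{"dp":[-0.17,1.08,0],"rot":[0,0,0],"fingers":255},{"dp":[-0.18,1.2,0],"rot":[0,0,0],"fingers":255},{"dp":[-0.2,1.32,0],"rot":[0,0,0],"fingers":255},{"dp":[-0.22,1.44,0],"rot":[0,0,0],"fingers":255}]'
python3 -m creep '[{"dp":[-0.02,0.1,0],"rot":[0,0,0],"fingers":255},{"dp":[-0.03,0.2,0],"rot":[0,0,0],"fingers":255},{"dp":[-0.05,0.3,0],"rot":[0,0,0],"fingers":255},{"dp":[-0.06,0.4,0],"rot":[0,0,0],"fingers":255},{"dp":[-0.08,0.5,0],"rot":[0,0,0],"fingers":255},{"dp":[-0.09,0.6,0],"rot":[0,0,0],"fingers":255}]'
```

```text
clock: 9.3
eef_pos: [0.5294, -0.057, 0.0416]
ee_rot: [-2.047, -2.383, 0.0]
wrist_force: [0.9, -3.8, 0.2]
opening: 0.0006
gripper_force: 2.2
clock: 9.8
eef_pos: [0.5282, -0.0506, 0.0414]
ee_rot: [-2.047, -2.382, -0.001]
wrist_force: [1.1, -0.2, -0.3]
opening: 0.0003
gripper_force: 0.7
```

```bash
cat > chk.py <<'E'
from fit import *
import sys
n=sys.argv[1]
w=save('wrist',n)
def loc(P):
    c,s_=np.cos(v[2]),np.sin(v[2]);e=P[:2]-v[:2];return np.array([c*e[0]+s_*e[1],-s_*e[0]+c*e[1]])
for r in (60,120,180,220,230,240):
    print(r,[(loc(pt(w,u,r))*1e3).round(1).tolist()+[float(round(pt(w,u,r)[2]*1e3,1))] for u in (200,260,420)])
s=get_state();print('tcp',loc(s['eef_pos']),s['wrist_force'],s['clock'])
E
python3 chk.py w5
```

```text
60 [[-59.5, 70.1, 50.2], [-32.9, 70.1, 49.8], [38.1, 69.9, 50.4]]
120 [[-62.2, 44.2, 50.0], [-34.2, 44.2, 50.1], [40.4, 44.0, 49.6]]
180 [[-65.2, 15.7, 49.8], [-35.6, 15.8, 50.4], [42.7, 15.5, 49.6]]
220 [[-67.1, -4.9, 50.2], [-36.8, -5.0, 49.8], [44.3, -5.2, 49.6]]
230 [[-67.6, -10.2, 50.3], [-37.0, -10.3, 50.2], [44.8, -10.7, 49.4]]
240 [[-76.5, -24.0, 30.3], [-44.1, -29.1, 18.1], [53.3, -26.2, 25.4]]
tcp [-0.00635479 -0.02346633] [ 0.68732003 -0.97509044 -0.50743849] 9.85
```

```bash
python3 -m creep '[{"dp":[-0.01,0.07,0],"rot":[0,0,0],"fingers":255},{"dp":[-0.02,0.14,0],"rot":[0,0,0],"fingers":255},{"dp":[-0.03,0.21,0],"rot":[0,0,0],"fingers":255},{"dp":[-0.04,0.28,0],"rot":[0,0,0],"fingers":255},{"dp":[-0.05,0.35,0],"rot":[0,0,0],"fingers":255},{"dp":[-0.05,0.35,0],"rot":[0,0,0],"fingers":255}]'; python3 chk.py w6
```

```text
clock: 10.35
eef_pos: [0.5278, -0.0474, 0.0415]
ee_rot: [-2.047, -2.383, -0.0]
wrist_force: [0.0, 0.5, -0.4]
opening: 0.0009
gripper_force: 0.0
60 [[-62.4, 74.7, 42.0], [-34.2, 74.5, 42.6], [40.7, 74.5, 41.8]]
120 [[-65.1, 47.4, 42.2], [-35.7, 47.3, 42.1], [42.7, 47.2, 42.2]]
180 [[-68.0, 17.4, 42.4], [-37.1, 17.4, 42.7], [45.1, 17.3, 42.3]]
220 [[-70.5, -4.6, 41.6], [-38.4, -4.6, 41.6], [46.9, -4.5, 42.0]]
230 [[-75.7, -14.5, 30.5], [-43.1, -18.3, 20.5], [53.1, -16.8, 24.7]]
240 [[-76.7, -21.0, 29.7], [-43.8, -25.5, 19.1], [53.1, -22.6, 26.3]]
tcp [-0.00600916 -0.02084845] [ 0.26122072  0.01404365 -0.22823384] 10.4
```

The board has dropped. Its top is level at about 42 mm, against 50 mm before. Next I'll back off, rise and look at the latch.

```bash
python3 -m creep '[{"dp":[0.1,-0.7,0],"rot":[0,0,0],"fingers":255},{"dp":[0.23,-1.5,0],"rot":[0,0,0],"fingers":255},{"dp":[0.23,-1.5,1],"rot":[0,0,0],"fingers":255},{"dp":[0.23,-1.5,3.5],"rot":[0,0,0],"fingers":255},{"dp":[0.23,-1.5,6.5],"rot":[0,0,0],"fingers":255},{"dp":[1,-1,9],"rot":[0,0,0],"fingers":255},{"dp":[3,0,10],"rot":[0,0,0],"fingers":255},{"dp":[5,1,11],"rot":[0,0,0],"fingers":255},{"dp":[6.5,1.6,12],"rot":[0,0,0],"fingers":255},{"dp":[7.5,2,12],"rot":[0,0,0],"fingers":255},{"dp":[7.5,2,12],"rot":[0,0,0],"fingers":255},{"dp":[7.5,2,12],"rot":[0,0,0],"fingers":255}]'; python3 chk.py w7
```

```text
clock: 11.4
eef_pos: [0.6029, -0.0279, 0.1619]
ee_rot: [-2.047, -2.383, 0.0]
wrist_force: [0.1, 0.0, 0.4]
opening: 0.0004
gripper_force: 0.0
60 [[-28.1, 100.9, 42.8], [21.2, 100.8, 42.8], [164.9, 107.1, 0.3]]
120 [[-33.1, 53.0, 42.4], [18.7, 52.9, 42.6], [169.4, 52.0, 0.1]]
180 [[-38.4, 0.3, 42.4], [16.0, 0.2, 42.5], [174.0, -8.6, 0.8]]
220 [[-47.2, -42.1, 30.3], [7.4, -49.0, 10.5], [177.9, -52.9, -0.3]]
230 [[-48.3, -52.5, 30.3], [6.8, -60.0, 10.7], [178.8, -64.4, -0.3]]
240 [[-49.4, -63.2, 30.0], [6.2, -71.5, 10.3], [179.7, -76.0, -0.2]]
tcp [ 0.07053243 -0.01283672] [-0.81913634  0.33851556 -1.02725196] 11.45
```

View pics/w7.png

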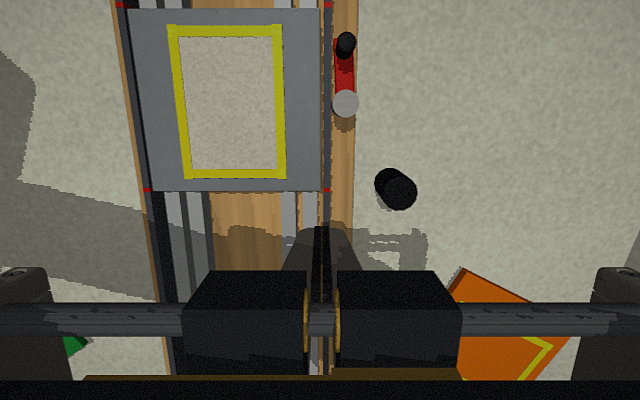

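The wrist view shows the board's ends level with the red marks at rows 5 and 189. The latch knob top is at (346,40), the grey pivot cap at (345,103) and the film can at (397,188). I'll measure the knob and the pivot.

Run:
```python
from fit import *
w=np.load('pics/w7.npz')
def loc(P):
    c,s_=np.cos(v[2]),np.sin(v[2]);e=P[:2]-v[:2];return np.array([c*e[0]+s_*e[1],-s_*e[0]+c*e[1]])
for n,q in dict(knobtop=(346,40),piv=(345,103),pivn=(345,112),can=(398,190)).items():
    P=pt(w,*q);print(n,P.round(4),loc(P).round(4))
P=pt(w,346,41,.084);print(P.round(4),loc(P).round(4))
```

```text
knobtop [0.6019 0.0935 0.0838] [0.0886 0.1072]
piv [0.6103 0.0536 0.0543] [0.0908 0.0665]
pivn [0.6115 0.0466 0.0541] [0.0909 0.0594]
can [ 0.6697 -0.0121  0.0499] [ 0.1395 -0.0074]
[0.602  0.0928 0.084 ] [0.0886 0.1065]
```

Run:
```python
import numpy as np
p=np.array([.6102,.0536]);a=.1526
R=np.array([[np.cos(a),-np.sin(a)],[np.sin(a),np.cos(a)]])
def F(th,d): 
    r=np.array([-np.sin(th),np.cos(th)]);t=np.array([-np.cos(th),-np.sin(th)])
    return p+R@(.04*r-d*t)
s=F(.055,.032);print('start shift cm',(s-[.6029,-.0279])*100, s)
for th in np.r_[np.linspace(.055,.775,9),np.linspace(.865,1.585,9)]: print(round(th,3),round(np.degrees(th-.055),1),((F(th,.017)-s)*100).round(2))
```

```text
start shift cm [ 3.03684277 12.72367209] [0.63326843 0.09933672]
0.055 0.0 [-1.47 -0.31]
0.145 5.2 [-1.85 -0.25]
0.235 10.3 [-2.24 -0.23]
0.325 15.5 [-2.64 -0.24]
0.415 20.6 [-3.02 -0.29]
0.505 25.8 [-3.41 -0.37]
0.595 30.9 [-3.78 -0.48]
0.685 36.1 [-4.14 -0.63]
0.775 41.3 [-4.49 -0.81]
0.865 46.4 [-4.82 -1.03]
0.955 51.6 [-5.13 -1.27]
1.045 56.7 [-5.41 -1.53]
1.135 61.9 [-5.67 -1.82]
1.225 67.0 [-5.91 -2.14]
1.315 72.2 [-6.11 -2.47]
1.405 77.3 [-6.28 -2.82]
1.495 82.5 [-6.43 -3.19]
1.585 87.7 [-6.53 -3.56]
```

```bash
python3 -m creep '[{"dp":[1,0,0],"rot":[0,0,-7],"fingers":255},{"dp":[2,1,0],"rot":[0,0,-14],"fingers":255},{"dp":[3,2,0],"rot":[0,0,-21],"fingers":255},{"dp":[3.5,3.5,0],"rot":[0,0,-28],"fingers":255},{"dp":[3.5,5,0],"rot":[0,0,-35],"fingers":255},{"dp":[3.5,6.5,0],"rot":[0,0,-42],"fingers":255},{"dp":[3.5,8,0],"rot":[0,0,-49],"fingers":255},{"dp":[3.5,9.5,0],"rot":[0,0,-56],"fingers":255},{"dp":[3.4,11,0],"rot":[0,0,-63],"fingers":255},{"dp":[3.2,12,0],"rot":[0,0,-70],"fingers":255},{"dp":[3.04,12.72,0],"rot":[0,0,-77],"fingers":255},{"dp":[3.04,12.72,0],"rot":[0,0,-84],"fingers":255}]'
python3 -m creep '[{"dp":[0,0,-1],"rot":[0,0,-3],"fingers":255},{"dp":[0,0,-3],"rot":[0,0,-3],"fingers":255},{"dp":[0,0,-5],"rot":[0,0,-3],"fingers":255},{"dp":[0,0,-7],"rot":[0,0,-3],"fingers":255},{"dp":[0,0,-8.5],"rot":[0,0,-3],"fingers":255},{"dp":[0,0,-9.2],"rot":[0,0,-3],"fingers":255},{"dp":[0,0,-9.2],"rot":[0,0,-3],"fingers":255},{"dp":[0,0,-9.2],"rot":[0,0,-3],"fingers":255}]'
```

```text
clock: 12.45
eef_pos: [0.6319, 0.1005, 0.1611]
ee_rot: [-3.116, -0.393, 0.003]
wrist_force: [-0.2, -0.3, 0.5]
opening: 0.0006
gripper_force: 0.0
clock: 13.12
eef_pos: [0.6331, 0.0992, 0.0698]
ee_rot: [-3.125, -0.319, 0.001]
wrist_force: [-0.3, 0.7, -0.2]
opening: 0.0002
gripper_force: 0.0
```

```bash
python3 -m creep '[{"dp":[-0.5,-0.1,0],"rot":[0,0,0],"fingers":255},{"dp":[-1.0,-0.2,0],"rot":[0,0,0],"fingers":255},{"dp":[-1.3,-0.27,0],"rot":[0,0,0],"fingers":255},{"dp":[-1.47,-0.31,0],"rot":[0,0,0],"fingers":255},{"dp":[-1.85,-0.25,0],"rot":[0,0,5.2],"fingers":255},{"dp":[-2.24,-0.23,0],"rot":[0,0,10.3],"fingers":255},{"dp":[-2.64,-0.24,0],"rot":[0,0,15.5],"fingers":255},{"dp":[-3.02,-0.29,0],"rot":[0,0,20.6],"fingers":255},{"dp":[-3.41,-0.37,0],"rot":[0,0,25.8],"fingers":255},{"dp":[-3.78,-0.48,0],"rot":[0,0,30.9],"fingers":255},{"dp":[-4.14,-0.63,0],"rot":[0,0,36.1],"fingers":255},{"dp":[-4.49,-0.81,0],"rot":[0,0,41.3],"fingers":255}]'
```

```text
clock: 14.12
eef_pos: [0.589, 0.0916, 0.0704]
ee_rot: [2.808, 1.408, 0.003]
wrist_force: [1.6, 1.3, -0.4]
opening: 0.0001
gripper_force: 0.6
```

```bash
python3 -m creep '[{"dp":[-0.33,-0.22,0],"rot":[0,0,5.1],"fingers":255},{"dp":[-0.64,-0.46,0],"rot":[0,0,10.3],"fingers":255},{"dp":[-0.92,-0.72,0],"rot":[0,0,15.4],"fingers":255},{"dp":[-1.18,-1.01,0],"rot":[0,0,20.6],"fingers":255},{"dp":[-1.42,-1.33,0],"rot":[0,0,25.7],"fingers":255},{"dp":[-1.62,-1.66,0],"rot":[0,0,30.9],"fingers":255},{"dp":[-1.79,-2.01,0],"rot":[0,0,36],"fingers":255},{"dp":[-1.94,-2.38,0],"rot":[0,0,41.2],"fingers":255},{"dp":[-1.94,-2.38,0],"rot":[0,0,41.2],"fingers":255}]'
```

```text
clock: 14.87
eef_pos: [0.5696, 0.0685, 0.0703]
ee_rot: [-2.136, -2.304, -0.005]
wrist_force: [0.8, 4.6, 0.1]
opening: 0.0002
gripper_force: 1.9
```

```bash
python3 -m creep '[{"dp":[-0.01,-0.05,0],"rot":[0,0,0],"fingers":255},{"dp":[-0.02,-0.1,0],"rot":[0,0,0],"fingers":255},{"dp":[-0.02,-0.1,0],"rot":[0,0,0],"fingers":255}]'
```

```text
clock: 15.12
eef_pos: [0.5696, 0.0683, 0.0703]
ee_rot: [-2.14, -2.3, -0.006]
wrist_force: [1.9, 7.3, 0.2]
opening: 0.0003
gripper_force: 3.4
```

The force rises with no further motion, so the latch is at its stop. I'll retreat, rise and check.

```bash
python3 -m creep '[{"dp":[-0.1,0.7,0],"rot":[0,0,0],"fingers":255},{"dp":[-0.3,2,0],"rot":[0,0,0],"fingers":255},{"dp":[-0.3,2,2],"rot":[0,0,0],"fingers":255},{"dp":[-0.3,2,5],"rot":[0,0,0],"fingers":255},{"dp":[-0.3,2,8],"rot":[0,0,0],"fingers":255},{"dp":[-0.3,-2,11],"rot":[0,0,0],"fingers":255},{"dp":[-0.3,-6,14],"rot":[0,0,0],"fingers":255},{"dp":[-0.3,-9,15],"rot":[0,0,0],"fingers":255},{"dp":[-0.3,-11,15],"rot":[0,0,0],"fingers":255},{"dp":[-0.3,-11,15],"rot":[0,0,0],"fingers":255},{"dp":[-0.3,-11,15],"rot":[0,0,0],"fingers":255}]'; python3 chk.py w8; python3 -c "
import cv2
cv2.imwrite('pics/w8b.png',cv2.imread('pics/w8.png'))"
```

```text
clock: 16.03
eef_pos: [0.5657, -0.0437, 0.2197]
ee_rot: [-2.141, -2.299, 0.0]
wrist_force: [-0.8, 0.9, -0.8]
opening: 0.0003
gripper_force: 0.0
60 [[-77.8, 109.2, 42.1], [-18.4, 104.3, 42.1], [152.9, 96.6, 0.0]]
120 [[-87.8, 51.9, 43.5], [-25.9, 46.8, 42.7], [152.7, 31.3, 0.4]]
180 [[-113.0, -16.7, 10.0], [-41.3, -22.6, 10.0], [152.8, -40.8, -0.3]]
220 [[-126.4, -69.7, 0.4], [-43.8, -66.9, 28.2], [152.5, -92.6, 0.5]]
230 [[-128.8, -83.1, 0.4], [-45.0, -78.7, 30.0], [152.7, -106.4, -0.1]]
240 [[-131.0, -96.4, 1.1], [-46.7, -91.2, 30.2], [152.6, -120.2, 0.1]]
tcp [ 0.03185061 -0.02174665] [0.36935563 0.00483097 0.1188339 ] 16.0833
```

View pics/w8.png

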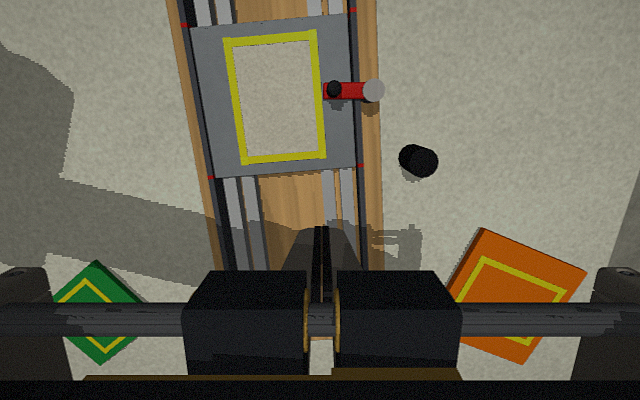

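The red bar lies across the board from the pivot at (373,90) to its end at (323,92). The board sits between the red marks with its top at 42–43 mm. The film can hasn't moved, and the arm is clear.

```bash
python3 -c "
from station import *
print(job_done())"
```

```text
the job is handed in; nothing more can be done
None
```

The board is seated in its notches, the latch is swung across it to its stop, and I handed the job in at about 16 s with the arm clear; no verdict came back.

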